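Tug, release and hold open the service cover of a laser control box

TASK

Open the blue service cover of the white laser control box: first tug its bar handle upwards, with the release blade still in its stand, to learn whether the catch inside holds the cover. If it is caught, take the orange-handled blade and push it down into the slot in the box's dark deck until its shoulder rests on the deck, which trips the catch, and leave it standing there; otherwise the blade is not needed. Then lift the cover by its bar at least half-way up (45 degrees or more) and finish while still holding it up there, since it falls shut when let go, leaving everything else on the table where it is.

Things in the scene. Friction and masses are not known exactly. Their poses are not given: they have to be found in the camera images.
- unit: white control box, 260 (x) x 200 (y) x 108 mm tall, fixed; origin at the centre of its underside. Its level top, 108 mm up: at the -x end the blue cover, 180 (x) x 178 (y) x 8 mm, hinged along the box's +y edge; at the +x end the dark steel deck with the slot, 76 mm long. It hides a catch that may or may not hold the cover at the start (it differs, and cannot be seen).
- cover (a joint): opening angle of the cover: 0 shut, 1.3 rad at its stop. It weighs 0.25 to 0.5 kg and falls shut from any angle when let go. While the catch holds, it has only 0.03 rad of play (7 mm at the bar) and then stops hard; with the catch free it just goes on rising. Once tripped, the catch stays free.
- bar (a point): middle of the cover's handle: a round aluminium bar 12 mm thick, 100 mm long along the box's x, 45 mm out (box -y) from the cover's free edge on an arm at each end, 104 mm above the table when shut. Can be pinched from above, fingers closing along the box's y; it turns between them as the cover swings. Axes turn with the cover (shut: as the box's).
- hinge (a point): point on the cover's hinge line, straight across (box +y) from the bar's middle; the line runs along the box's x axis and stays put, 104 mm up. On opening, the bar rises in an arc of 223 mm radius about it, moving towards the box's +y.
- slot (a point): centre of the slot's mouth, level with the top of the deck (108 mm up). The slot is 7 mm (box x) by 19 mm (box y), chamfered, straight down; axes as the box's. Going down, a blade meets the catch somewhere from 33 mm on (light push, under 5 N) and has tripped it at about 48 mm; 54 mm is fully in.
- blade_grip (a point): point inside the release blade's orange handle, 28 mm above the handle's underside (shoulder). Handle 16 (x) x 26 (y) x 50 mm tall, upright; below it a flat steel blade 4 (x) x 16 (y) mm runs 54 mm straight down. Axes: z up along the tool, x across the flat of the blade, y along its width; either way round fits the slot. 60 g.
- blade_shoulder (a point): centre of the underside of the blade's orange handle, where the blade begins; 54 mm above the blade's tip. Fully in the slot it lies on the deck at slot.
- stand: grey stand, 50 x 60 x 60 mm tall, fixed; origin under its centre. The blade starts upright in a slot in its top, shoulder on the stand's top, axes as the stand's.
- mug: white mug, 80 mm across, 90 mm tall, loose, leave it alone; origin at the centre of its underside
- cleaner: blue bottle, 60 mm across, 150 mm tall, loose, leave it alone; origin at the centre of its underside
- jar: glass jar with black cap, 64 mm across, 70 mm tall, loose, leave it alone; origin at the centre of its underside
- driver: screwdriver lying on the table, loose, leave it alone; origin at the centre of its underside
- lens: black round lens, 70 mm across, 36 mm tall, loose, leave it alone; origin at the centre of its underside
- sample: aluminium sample block 80 x 50 x 12 mm, loose, leave it alone; origin at the centre of its underside
Things that resemble listed ones, but are neither listed nor needed, are in the scene too. Of the things that look like the part that bears blade_grip, the larger one is meant.

How it is judged (in metres and radians):
On the way:
1. the cover is tugged up through its play while the blade is still in its stand (value of joint cover above 0.014 rad and distance of blade_shoulder from where it was at the start of the episode below 0.012 m and contact force between the fingers and cover above 0.2 N), for 0.1 s.
At the end, for the whole second after the job is handed in: the cover stands open by 0.75 rad (43 degrees) or more, still, held by the fingers and not propped by the blade; the blade is either in its stand (within 12 mm of its start) or standing in the slot with its shoulder within 5 mm of the deck and 6 mm of the slot's centre, tilted under 0.2 rad (value of joint cover above 0.75 rad and not (velocity of joint cover above 0.1 rad/s or velocity of joint cover below -0.1 rad/s) and contact force between the fingers and cover above 0.4 N and contact force between blade and cover below 0.1 N and (distance of blade_shoulder from where it was at the start of the episode below 0.012 m or (horizontal distance between blade_shoulder and slot below 0.006 m and z of blade_shoulder in the frame of slot below 0.005 m and angle between blade_shoulder's own z axis and vertical below 0.2 rad))); the arm keeps its last pose, push and grip.
It fails at once if a bystander on the table is shifted by more than 30 mm (distance of any of mug, cleaner, jar, driver, lens, sample from where it was at the start of the episode above 0.03 m).
It also fails if it takes over 67 s, if anything falls off the work surface, if the arm or the gripper's body presses on something with over 40 N, if the wrist force passes 120 N, or if a joint passes its speed limit or range.

ROBOT

A 6-joint arm with a two-finger parallel gripper is mounted at the origin on the work surface. World frame = base frame: x ahead of the robot, y to its left, z up, the work surface at z = 0. Lengths are in m, angles in degrees, forces in N, time in s.
With the tool pointing down it reaches from about 0.35 to 0.775 m from the base axis. Payload 7.3 kg.
Tool frame: the origin (TCP) lies at the very end of the fingers, on their centre line; the grasp point (between the pads) lies 19 mm behind it; z points along the fingers, y is the line along which they close (so a half turn about z gives the same grasp; the last joint's range is limited). The gripper opens to 92 mm and grips with 3 to 60 N. Pads are 19 mm wide; open, the fingers measure 130 mm over their backs; the gripper's body (75 mm by 190 mm) begins 47 mm behind the grasp point.
Start: joints at [67.895, 19.595, 87.324, -0, 73.075, -8.365], TCP at [0.125, 0.51, 0.227] pointing down, gripper open.
Joint ranges: [-145.02, 145.02], [-44.19, 115.74], [2.07, 154.8], [-57.11, 237.11], [16.16, 152.29], [-177.93, 177.93]. Speed limits (degrees/s): [147.25, 147.25, 180, 180, 180, 180].

INTERFACE

Orientations are given as [roll, pitch, yaw] about the fixed x, y, z axes, in that order (R = Rz(yaw) Ry(pitch) Rx(roll)).
In Python, from station import * gives the robot as it stands.
- The arm moves only by the tool move_arm, never from a script. Its argument "plan" is a list that holds one entry, the list of rows, each a list of 7 numbers: the shift along the world's x, y, z normalised to -1 to 1, where 1 is 20 mm, then the turn, a rotation vector about the world's x, y, z normalised to -1 to 1, where 1 is 0.12 rad, then the gripper command: -1 is fully open, 1 is shut, values between are in proportion. In form: [[[x, y, z, rx, ry, rz, grip], ...]]. A call has 1 to 10 rows; each row shifts and turns the commanded pose from where the row before left it; what a row does not reach is not made up. A row lasts 1/8 s, in which the tool goes at most 62.5 mm and 10.7 degrees, less where a joint would pass 70% of its speed; a pose out of reach is approached as far as the arm can. A call with a number of a shift or a turn outside -1 to 1 is refused whole. A call with a gripper value outside its range is refused whole. The fingers move at their own pace and stop on an object; "squeeze" is the grip in N (left out, the last holds). Time passes only in rows, so rows that do not move let the fingers close. It gives the time, the measured TCP pose, the force, the opening and the grip force at its end, in the units of the state.
- sense(): the state, without advancing time (a new reading comes with each control period).
- read_camera(name): name is "scene" or "top"; returns (picture, depth): 400x640x3 uint8, blue, green, red; 400x640 float32, m along the optical axis (not along the pixel's ray), 0 where there is no reading.
- camera_model(name): a dict with "camera_matrix" (3x3 intrinsics, pixels), "T" (4x4, takes a point from camera to world coordinates). Camera axes: x right, y down, z forward; pixel columns grow to the right and rows downward; lengths in m; the calibration is good to about 2 mm. A picture is of the moment at which its call begins. camera_model takes no time and is no camera call.
- hand_in(): hands the job in; it is judged then, once.
The state is a dict: "time": time; "q": joint angles; "dq": joint speeds; "joint_torque": joint torques, N m; "tcp_pos": TCP position; "tcp_rot": TCP orientation; "ft_force": force on the tool from outside, world axes, zero at the start; "torque": the same for the moment, N m; "width": opening from 0.0 (shut) to 1.0 (fully open); "grip_force": force on a finger pad.
Only numpy, scipy, OpenCV 4.12 (cv2) and the standard library are available. Lean on these libraries where they do the work, as an engineer would, in place of code of your own. Each camera call takes 0.05 s, during which the arm holds its last target. There are 200 camera calls.

## Working session

There is one attempt and no reset: what is moved stays moved. The work goes in short steps, Python scripts to look and compute and a tool call to move; the robot and the scene stay as the last step left them, time stands still between calls to the robot, and variables do not carry over. Pictures are saved under pics/ and viewed, at most 10 in all, crops included, and the job is handed in when it is done.

Besides the shell and the picture viewer there is one more tool, called by a JSON object that holds its "name" and its "arguments", one argument or row to a line. move_arm: Moves the arm, as the interface text tells. Its arguments: {"type":"object","properties":{"plan":{"type":"array"},"squeeze":{"type":"number"}},"required":["plan"]}

```bash
mkdir -p pics; cat > h.py <<'E'
from station import *
import numpy as np, cv2
def grab(n):
    im,d=read_camera(n); m=camera_model(n); return im,d,np.array(m["camera_matrix"]),np.array(m["T"])
def ray(K,T,uv,z):
    p=np.c_[np.asarray(uv,float).reshape(-1,2),np.ones(len(np.asarray(uv).reshape(-1,2)))]
    r=(T[:3,:3]@np.linalg.inv(K)@p.T).T; o=T[:3,3]
    return o+r*((z-o[2])/r[:,2])[:,None]
def cloud(d,K,T):
    v,u=np.mgrid[:d.shape[0],:d.shape[1]]
    c=np.stack([(u-K[0,2])*d/K[0,0],(v-K[1,2])*d/K[1,1],d],-1)
    return c@T[:3,:3].T+T[:3,3]
E
python3 - <<'E'
from h import *
a=grab("scene");b=grab("top")
np.savez("s0.npz",si=a[0],sd=a[1],sK=a[2],sT=a[3],ti=b[0],td=b[1],tK=b[2],tT=b[3])
cv2.imwrite("pics/s0.png",a[0]);cv2.imwrite("pics/t0.png",b[0])
print(a[3],b[3],b[2],sense())
E
```

```text
[[ 0.78756629  0.47244328 -0.39564716  0.9520472 ]
 [ 0.6160568  -0.58841309  0.52368317 -0.54832123]
 [ 0.01460663 -0.65617633 -0.75446621  0.90450153]
 [ 0.          0.          0.          1.        ]] [[ 8.04042700e-05 -9.83762830e-01  1.79473362e-01  2.44967713e-01]
 [-9.99823391e-01 -3.45194135e-03 -1.84735021e-02  2.82905527e-02]
 [ 1.87930762e-02 -1.79440180e-01 -9.83589367e-01  1.63432060e+00]
 [ 0.00000000e+00  0.00000000e+00  0.00000000e+00  1.00000000e+00]] [[514.32531627   0.         323.2622596 ]
 [  0.         514.32531627 213.26752912]
 [  0.           0.           1.        ]] {'time': 0.1, 'q': array([ 6.78942385e+01,  1.96312215e+01,  8.73700141e+01,  7.37861891e-04,
        7.30736048e+01, -8.36607331e+00]), 'dq': array([ 0.06294545, -0.21735772, -0.1413035 , -0.00716416, -0.01767077,
        0.0157753 ]), 'joint_torque': array([ 5.37256146e-04, -4.31998980e+01, -2.44699323e+01,  7.17605744e-02,
        5.25038852e-02, -8.11813857e-05]), 'tcp_pos': array([0.12454552, 0.50966068, 0.22613615]), 'tcp_rot': array([-1.79926059e+02, -1.15871693e-02,  1.66260089e+02]), 'ft_force': array([ 0.10374215, -0.25719548, -0.22206744]), 'torque': array([-0.02175778,  0.03345139,  0.01049888]), 'grip_force': 0.0, 'width': 1.0038185872146188}
```

View pics/s0.png

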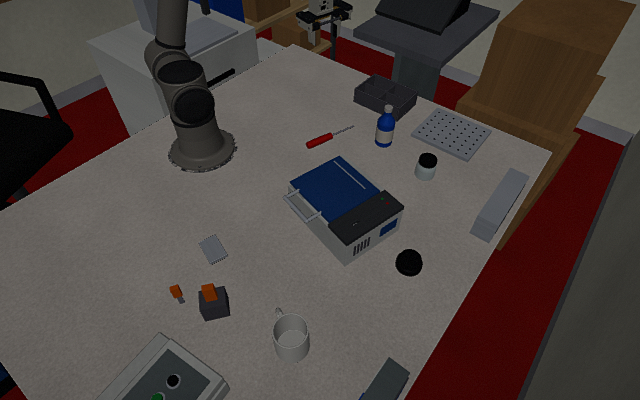

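View pics/t0.png

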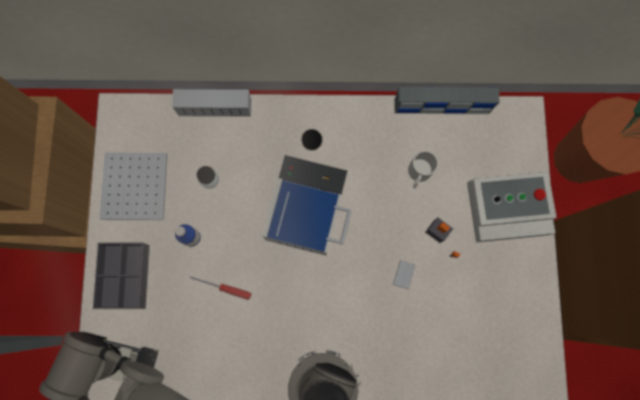

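Scene view: the box is at about (345,205), with the deck at (365,220) and the bar at (300,207). Orange candidates are the blade handle in the grey stand, scene (209,292) / top (444,228), and a smaller loose one lying at scene (176,291) / top (455,254). The larger one, upright in the stand, is meant. A close crop will check this.

```bash
python3 - <<'E'
from h import *
z=np.load("s0.npz")
c1=cv2.resize(z["si"][270:330,160:240],None,fx=5,fy=5,interpolation=cv2.INTER_CUBIC)
c2=cv2.resize(z["si"][150:270,278:418],None,fx=4,fy=4,interpolation=cv2.INTER_CUBIC)
o=np.zeros((480,400+560-180,3),np.uint8)
o=np.zeros((480,960,3),np.uint8);o[:300,:400]=c1;o[:,400:]=c2
o=cv2.resize(np.clip(o*1.8,0,255).astype(np.uint8),(800,400));cv2.imwrite("pics/c0.png",o)
for n in "st":
    K,T,im=z[n+"K"],z[n+"T"],z[n+"i"]
    P=cloud(z[n+"d"],K,T)
    hsv=cv2.cvtColor(im,cv2.COLOR_BGR2HSV)
    blue=(cv2.inRange(hsv,(100,120,40),(125,255,255))>0)&(abs(P[...,2]-.108)<.02)&(P[...,0]<.75)
    org=cv2.inRange(hsv,(5,150,60),(20,255,255))>0
    for name,m,h in (("blue",blue,.108),("orange",org,.110)):
        cs,_=cv2.findContours(m.astype(np.uint8),cv2.RETR_EXTERNAL,cv2.CHAIN_APPROX_NONE)
        for c in cs:
            if cv2.contourArea(c)<15: continue
            w=ray(K,T,c,h); r=cv2.minAreaRect((w[:,:2]*1000).astype(np.float32))
            mm=np.zeros(m.shape,np.uint8);cv2.drawContours(mm,[c],-1,1,-1);q=P[mm>0];q=q[q[:,2]>0.0]
            print(n,name,cv2.boundingRect(c),r,"pts med",np.median(q,0).round(3),"zmax",np.percentile(q[:,2],[5,95]).round(3))
    # deck: dark points at top height
    dk=(abs(P[...,2]-.108)<.012)&(hsv[...,2]<70)&(hsv[...,1]<90)&(P[...,0]>.3)&(P[...,0]<.85)&(abs(P[...,1])<.3)
    k,l,st,ce=cv2.connectedComponentsWithStats(dk.astype(np.uint8))
    i=1+np.argmax(st[1:,4]); w=P[l==i]; print(n,"deck",st[i],cv2.minAreaRect((w[:,:2]*1000).astype(np.float32)),np.median(w,0))
    # stand
E
```

```text
s blue (290, 156, 90, 67) ((519.2506103515625, 58.52831268310547), (181.36770629882812, 183.5436248779297), 75.80654907226562) pts med [0.524 0.054 0.108] zmax [0.105 0.111]
s blue (378, 113, 17, 15) ((470.7471008300781, 402.4007873535156), (52.471317291259766, 74.69029998779297), 31.592023849487305) pts med [0.473 0.402 0.104] zmax [0.091 0.122]
s orange (170, 284, 13, 14) ((438.0475769042969, -417.8296203613281), (19.727813720703125, 35.41263198852539), 69.26285552978516) pts med [ 0.409 -0.41   0.067] zmax [0.041 0.079]
s orange (201, 283, 17, 19) ((497.3125305175781, -373.7711181640625), (28.196430206298828, 46.98234558105469), 61.45645523071289) pts med [ 0.489 -0.37   0.099] zmax [0.064 0.111]
  return _methods._mean(a, axis=axis, dtype=dtype,
  ret = um.true_divide(
Traceback (most recent call last):
IndexError: index -1 is out of bounds for axis 0 with size 0
```

View pics/c0.png

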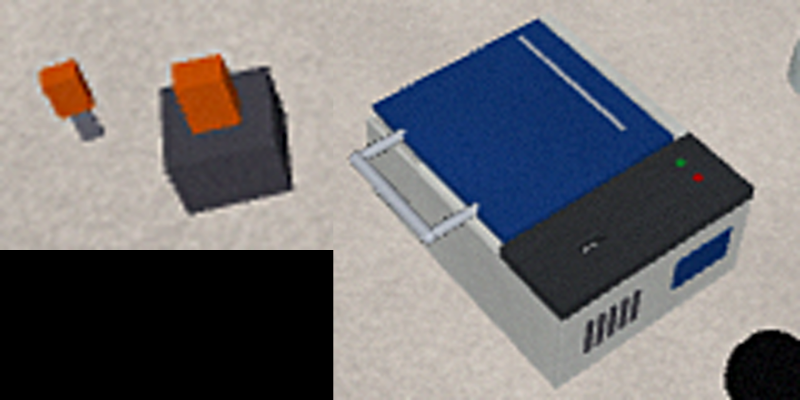

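The crop shows the larger orange handle upright in the grey stand and a smaller loose lookalike to its left. The bar runs from (352,157) to (430,238) in the crop, with the slot glint at about (590,247), which is scene (355,224). Next I measure these.

```bash
python3 - <<'E'
from h import *
z=np.load("s0.npz")
for n in "st":
    K,T,im,d=z[n+"K"],z[n+"T"],z[n+"i"],z[n+"d"]
    P=cloud(d,K,T); print(n,"depth valid",(d>0).mean())
    hsv=cv2.cvtColor(im,cv2.COLOR_BGR2HSV)
    f=lambda m:cv2.findContours(m.astype(np.uint8),cv2.RETR_EXTERNAL,cv2.CHAIN_APPROX_NONE)[0]
    def rect(name,c,h):
        w=ray(K,T,c,h);r=cv2.minAreaRect((w[:,:2]*1000).astype(np.float32))
        print(n,name,"px",cv2.boundingRect(c),"ctr",np.round(r[0],1),"size",np.round(r[1],1),"ang",round(r[2],1)); 
    box=np.zeros(im.shape[:2],bool)
    if n=="s": box[150:270,278:418]=1; ob=(195,278,30,30)
    else: box[150:260,260:355]=1; ob=(430,215,25,25)
    bm=(cv2.inRange(hsv,(100,120,30),(130,255,255))>0)&box
    c=max(f(bm),key=cv2.contourArea); rect("cover",c,.108)
    w=ray(K,T,c,.108); a=cv2.approxPolyDP(c,6,True)[:,0]; print(a.tolist(),(ray(K,T,a,.108)[:,:2]*1000).round().tolist())
    dk=(hsv[...,2]<(75))&(hsv[...,1]<110)&box&~bm
    if n=="s": dk[:,:325]=0
    c=max(f(dk),key=cv2.contourArea); a=cv2.approxPolyDP(c,4,True)[:,0]; print("deck",a.tolist(),(ray(K,T,a,.108)[:,:2]*1000).round().tolist())
    om=(cv2.inRange(hsv,(3,130,50),(22,255,255))>0)
    x,y,w_,h_=ob; o2=np.zeros_like(om);o2[y:y+h_,x:x+w_]=om[y:y+h_,x:x+w_]
    v,u=np.nonzero(o2); print("orange",cv2.boundingRect(o2.astype(np.uint8)),"centroid",u.mean(),v.mean(), "V pct",np.percentile(hsv[...,2][o2],[10,50,90]))
    q=P[o2&(d>0)]; print("z",np.percentile(q[:,2],[5,50,95]).round(3) if len(q) else None)
    t=o2&(P[...,2]>.104); 
    if t.sum()>5: v,u=np.nonzero(t);print("top face mean",P[t].mean(0),"ray",ray(K,T,[u.mean(),v.mean()],.110),t.sum()); rect("orangetop",max(f(t),key=cv2.contourArea),.110)
    # stand top
    g=(abs(P[...,2]-.06)<.006)&~o2&(np.hypot(P[...,0]-.485,P[...,1]+.37)<.06)
    q=P[g]; print("standtop",g.sum(), cv2.minAreaRect((q[:,:2]*1000).astype(np.float32)) if g.sum()>4 else "")
K,T=z["sK"],z["sT"]
print("slot",ray(K,T,[[355,224]],.108),"bar ends",ray(K,T,[[283.5,197],[307,221.5]],.108))
print("top bar",ray(z["tK"],z["tT"],[[349,208],[341,242]],.110))
im=z["si"];print(im[216:232,345:366].max(2))
E
```

```text
s depth valid 0.99594140625
s cover px (290, 156, 90, 67) ctr [519.3  58.5] size [181.4 183.7] ang 75.8
[[339, 156], [290, 181], [329, 222], [379, 192]] [[455.0, 166.0], [410.0, -3.0], [584.0, -50.0], [628.0, 119.0]]
deck [[403, 205], [383, 190], [332, 222], [325, 219], [346, 246]] [[704.0, 120.0], [632.0, 132.0], [590.0, -45.0], [570.0, -48.0], [662.0, -82.0]]
orange (201, 283, 17, 19) centroid 208.8109243697479 292.0840336134454 V pct [ 66.  99. 109.]
z [0.062 0.096 0.111]
top face mean [ 0.49025423 -0.37001681  0.11724716] ray [[ 0.48594528 -0.36845753  0.11      ]] 99
s orangetop px (201, 283, 13, 11) ctr [ 486.5 -368.5] size [26.7 20.7] ang 51.7
standtop 379 ((485.1694641113281, -367.5716247558594), (60.44813919067383, 52.23367691040039), 53.84121322631836)
t depth valid 0.99587890625
t cover px (296, 186, 41, 65) ctr [512.2  40.1] size [125.4 176.2] ang 76.0
[[297, 187], [299, 242], [322, 250], [336, 194]] [[604.0, 80.0], [436.0, 72.0], [412.0, 3.0], [583.0, -39.0]]
deck [[286, 157], [284, 179], [340, 192], [345, 171]] [[699.0, 114.0], [629.0, 119.0], [589.0, -51.0], [655.0, -6
[... 990 characters left out ...]
28 32 28 19 19 17 19 25 29 28 29 28 28]
 [27 24 27 26 26 26 28 31 26 19 23 26 18 23 28 29 30 28 28 28 26]
 [25 27 28 27 26 28 33 20 22 21 64 67 33 28 27 27 25 27 26 27 28]
 [28 28 31 24 28 29 22 18 67 62 23 26 28 26 26 26 30 25 27 28 30]
 [27 27 27 28 24 27 28 24 67 30 25 28 27 26 29 26 27 26 27 25 29]
 [28 29 27 26 26 27 26 26 25 24 27 25 28 28 25 26 27 27 27 28 30]
 [28 27 27 28 26 27 26 26 28 27 28 25 24 24 27 30 25 28 25 30 25]
 [26 28 30 25 28 29 29 26 27 26 29 25 24 27 29 28 27 29 29 26 28]
 [29 28 26 25 29 26 28 28 27 26 29 28 25 29 27 28 30 27 27 30 25]
 [26 27 27 27 26 26 27 27 26 29 24 29 26 25 28 28 26 27 29 28 28]
 [26 27 28 27 27 27 28 26 25 26 26 27 28 28 26 27 31 28 26 26 25]]
```

```bash
python3 - <<'E'
from h import *
z=np.load("s0.npz")
K,T,im,d=z["sK"],z["sT"],z["si"],z["sd"]
P=cloud(d,K,T)
near=(abs(P[...,0]-.55)<.25)&(abs(P[...,1]-.03)<.25)
f=P[near&(P[...,2]>.02)&(P[...,2]<.09)]
for yaw in (-13,-13.5,-14,-14.5,-15):
    a=np.radians(yaw);R=np.array([[np.cos(a),np.sin(a)],[-np.sin(a),np.cos(a)]])
    q=f[:,:2]@R.T; qx,qy=q.T
    hx=np.percentile(qx,[85,90,95,98]);m=qx<.5
    h,e=np.histogram(qy,bins=np.arange(-.3,.3,.002));i=np.argsort(h)[-3:]
    h2,e2=np.histogram(qx,bins=np.arange(.3,.9,.002));j=np.argsort(h2)[-3:]
    print(yaw,h[i],(e[i]+.001).round(3),h2[j],(e2[j]+.001).round(3))
yaw=-14;a=np.radians(yaw);R=np.array([[np.cos(a),np.sin(a)],[-np.sin(a),np.cos(a)]])
for n in "st":
    K,T,im,d=z[n+"K"],z[n+"T"],z[n+"i"],z[n+"d"];P=cloud(d,K,T)
    B=P[...,:2]@R.T
    near=(abs(P[...,0]-.55)<.25)&(abs(P[...,1]-.03)<.25)
    top=near&(abs(P[...,2]-.108)<.008)
    b=B[top];print(n,"top all: x",np.percentile(b[:,0],[.5,99.5]).round(4),"y",np.percentile(b[:,1],[.5,1,5,99,99.5]).round(4))
    m=near&(P[...,2]>.09)&(P[...,2]<.125)
    q=B[m];k=(q[:,1]<np.percentile(q[:,1],0.3)+.03)
    h,e=np.histogram(q[:,1],bins=np.arange(-.24,-.1,.003));print([(round(x,3),int(c)) for x,c in zip(e,h) if c])
K,T=z["sK"],z["sT"]
for uv in ([355.3,222.7],[355,224]): s=ray(K,T,[uv],.108)[0];print("slot",s,R@s[:2])
for hgt,n,pp in ((.104,"s",[[283.5,197],[307,221.5]]),(.107,"t",[[349,208],[341,242]])):
    w=ray(z[n+"K"],z[n+"T"],pp,hgt).mean(0);print("bar",n,w,R@w[:2])
E
```

```text
-13 [180 276 290] [0.079 0.075 0.077] [157 247 281] [0.663 0.659 0.661]
-13.5 [ 56 263 449] [0.079 0.083 0.081] [170 173 400] [0.661 0.657 0.659]
-14 [ 32 258 507] [0.197 0.085 0.087] [ 72 218 456] [0.655 0.659 0.657]
-14.5 [ 65 104 600] [0.089 0.093 0.091] [ 37 303 400] [0.653 0.657 0.655]
-15 [ 58 334 350] [0.093 0.095 0.097] [ 61 282 387] [0.657 0.653 0.655]
s top all: x [0.3988 0.6576] y [0.0462 0.0476 0.0866 0.2839 0.2852]
[]
t top all: x [0.397  0.6553] y [0.0484 0.0506 0.0928 0.2846 0.2857]
[]
slot [ 0.63847744 -0.00910899  0.108     ] [0.62171559 0.14562326]
slot [ 0.64030943 -0.01302722  0.108     ] [0.62444107 0.14226462]
bar s [ 0.48517993 -0.06884402  0.104     ] [0.48742288 0.05057659]
bar t [ 0.48831733 -0.06589534  0.107     ] [0.48975374 0.05419668]
```

Box yaw is about -14.3°. The bar's middle is near (0.487, -0.067), 34 mm out from the front face, which fits the sizes given. I go above it with the fingers part closed.

{"name": "move_arm", "arguments": {
  "plan": [
    [[0.62, -1, 0, 0, 0, 0, 0.52], [0.62, -1, 0, 0, 0, 0, 0.52], [0.62, -1, 0, 0, 0, 0, 0.52], [0.62, -1, 0, 0, 0, 0, 0.52], [0.62, -1, 0, 0, 0, 0, 0.52], [0.62, -1, 0, 0, 0, 0, 0.52], [0.62, -1, 0, 0, 0, 0, 0.52], [0.62, -1, 0, 0, 0, 0, 0.52], [0.62, -1, 0, 0, 0, 0, 0.52], [0.62, -1, 0, 0, 0, 0, 0.52]]
  ],
  "squeeze": 25
}}

```text
time: 1.35
tcp_pos: [0.2488, 0.3092, 0.2265]
tcp_rot: [-180.0, -0.0, 166.3]
ft_force: [-0.3, -0.2, -0.6]
width: 0.241
grip_force: 0.0
```

{"name": "move_arm", "arguments": {
  "plan": [
    [[0.62, -1, 0, 0, 0, 0, 0.52], [0.62, -1, 0, 0, 0, 0, 0.52], [0.62, -1, 0, 0, 0, 0, 0.52], [0.62, -1, 0, 0, 0, 0, 0.52], [0.62, -1, 0, 0, 0, 0, 0.52], [0.62, -1, 0, 0, 0, 0, 0.52], [0.62, -1, 0, 0, 0, 0, 0.52], [0.62, -1, 0, 0, 0, 0, 0.52], [0.62, -1, 0, 0, 0, 0, 0.52], [0.62, -1, 0, 0, 0, 0, 0.52]]
  ]
}}

```text
time: 2.6
tcp_pos: [0.3728, 0.1093, 0.2265]
tcp_rot: [-180.0, -0.0, 166.3]
ft_force: [0.6, 0.3, 0.2]
width: 0.24
grip_force: 0.0
```

{"name": "move_arm", "arguments": {
  "plan": [
    [[0.62, -1, 0, 0, 0, 0, 0.52], [0.62, -1, 0, 0, 0, 0, 0.52], [0.62, -1, 0, 0, 0, 0, 0.52], [0.62, -1, 0, 0, 0, 0, 0.52], [0.62, -1, 0, 0, 0, 0, 0.52], [0.62, -1, 0, 0, 0, 0, 0.52], [0.62, -1, 0, 0, 0, 0, 0.52], [0.62, -1, 0, 0, 0, 0, 0.52], [0.74, -0.9, -0.5, 0, 0, -0.08, 0.52], [0, 0, -1, 0, 0, 0, 0.52]]
  ]
}}

```text
time: 3.85
tcp_pos: [0.4881, -0.0697, 0.1966]
tcp_rot: [-180.0, 0.1, 165.6]
ft_force: [1.1, -0.1, -0.3]
width: 0.242
grip_force: 0.0
```

{"name": "move_arm", "arguments": {
  "plan": [
    [[0, 0, -1, 0, 0, 0, 0.52], [0, 0, -1, 0, 0, 0, 0.52], [0, 0, -0.5, 0, 0, 0, 0.52], [0, 0, 0, 0, 0, 0, 0.52]]
  ]
}}

```text
time: 4.35
tcp_pos: [0.4865, -0.068, 0.1463]
tcp_rot: [180.0, -0.1, 165.7]
ft_force: [1.4, 0.5, 0.7]
width: 0.241
grip_force: 0.0
```

```bash
python3 - <<'E'
from h import *
im,d,K,T=grab("scene"); it,dt,Kt,Tt=grab("top")
a=cv2.resize(im[130:250,240:380],(560,480),interpolation=cv2.INTER_CUBIC)
cv2.imwrite("pics/b1.png",np.clip(a*1.8,0,255).astype(np.uint8)); s=sense();print(s["tcp_pos"],s["tcp_rot"],s["ft_force"],s["width"])
def pr(p): c=T[:3,:3].T@(np.array(p)-T[:3,3]);c=K@c;return c[:2]/c[2]
print("tcp px in crop",(pr(s["tcp_pos"])-[240,130])*4)
E
```

```text
[ 0.48709198 -0.06815233  0.14727614] [1.79997030e+02 4.89524062e-02 1.65712797e+02] [0.38432281 0.5378278  0.26414282] 0.24015171700542778
tcp px in crop [219.61248497 273.35043859]
```

View pics/b1.png

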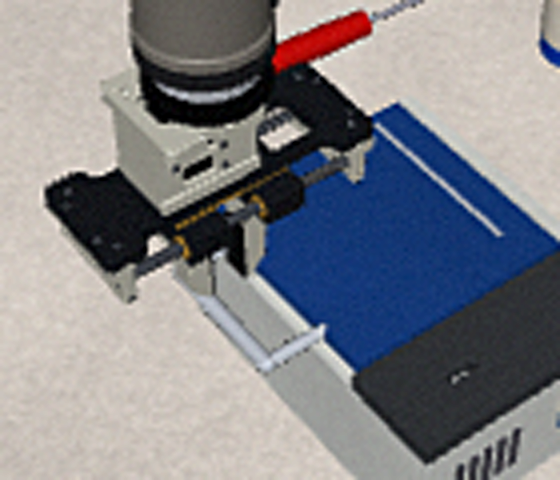

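The crop shows the fingertips at about (200,285) and (245,265), straddling the bar line at about (225,320) lower down. I descend.

{"name": "move_arm", "arguments": {
  "plan": [
    [[0, 0, -0.8, 0, 0, 0, 0.52], [0, 0, -0.8, 0, 0, 0, 0.52], [0, 0, -0.4, 0, 0, 0, 0.52], [0, 0, -0.2, 0, 0, 0, 0.52]]
  ]
}}

```text
time: 4.95
tcp_pos: [0.487, -0.0681, 0.1029]
tcp_rot: [180.0, 0.0, 165.7]
ft_force: [-0.8, -0.4, 0.4]
width: 0.238
grip_force: 0.0
```

{"name": "move_arm", "arguments": {
  "plan": [
    [[0, 0, -0.3, 0, 0, 0, 0.52], [0, 0, -0.3, 0, 0, 0, 0.52], [0, 0, -0.2, 0, 0, 0, 0.52]]
  ]
}}

```text
time: 5.32
tcp_pos: [0.4867, -0.068, 0.0865]
tcp_rot: [180.0, -0.0, 165.7]
ft_force: [-1.2, 0.5, -0.5]
width: 0.238
grip_force: 0.0
```

{"name": "move_arm", "arguments": {
  "plan": [
    [[0, 0, 0, 0, 0, 0, 0.75], [0, 0, 0, 0, 0, 0, 1], [0, 0, 0, 0, 0, 0, 1], [0, 0, 0, 0, 0, 0, 1]]
  ],
  "squeeze": 25
}}

```text
time: 5.82
tcp_pos: [0.4868, -0.0674, 0.0867]
tcp_rot: [179.9, -0.0, 165.7]
ft_force: [2.4, 4.8, -2.2]
width: 0.118
grip_force: 25.0
```

{"name": "move_arm", "arguments": {
  "plan": [
    [[0, 0, 0.15, 0, 0, 0, 1], [0, 0, 0.15, 0, 0, 0, 1], [0, 0, 0, 0, 0, 0, 1]]
  ]
}}

```text
time: 6.2
tcp_pos: [0.4867, -0.0673, 0.0919]
tcp_rot: [179.9, -0.0, 165.7]
ft_force: [5.6, 5.1, -11.1]
width: 0.115
grip_force: 25.0
```

{"name": "move_arm", "arguments": {
  "plan": [
    [[0, 0, 0.15, 0, 0, 0, 1], [0, 0, 0, 0, 0, 0, 1]]
  ]
}}

```text
time: 6.45
tcp_pos: [0.4865, -0.0672, 0.0931]
tcp_rot: [179.9, -0.1, 165.7]
ft_force: [9.9, 3.6, -25.3]
width: 0.12
grip_force: 25.0
```

{"name": "move_arm", "arguments": {
  "plan": [
    [[0, 0, 0.1, 0, 0, 0, 1], [0, 0, 0, 0, 0, 0, 1]]
  ]
}}

```text
time: 6.7
tcp_pos: [0.486, -0.0671, 0.0944]
tcp_rot: [179.9, -0.2, 165.7]
ft_force: [9.2, 2.9, -31.3]
width: 0.124
grip_force: 25.0
```

```bash
python3 - <<'E'
from h import *
z=np.load("s0.npz")
a=np.radians(-14.2);R=np.array([[np.cos(a),np.sin(a)],[-np.sin(a),np.cos(a)]])
for nm,(im,d,K,T) in (("before",(z["si"],z["sd"],z["sK"],z["sT"])),("now",grab("scene"))):
    P=cloud(d,K,T);B=P[...,:2]@R.T
    hsv=cv2.cvtColor(im,cv2.COLOR_BGR2HSV)
    m=(hsv[...,0]>100)&(hsv[...,0]<130)&(hsv[...,1]>120)&(B[...,0]>.53)&(B[...,0]<.57)&(P[...,2]>.08)&(P[...,2]<.15)
    y,zz=B[m][:,1],P[m][:,2]
    print(nm,m.sum(),np.polyfit(y,zz,1))
E
```

```text
before 726 [-0.00113076  0.1082972 ]
now 726 [-0.0291613   0.11605529]
```

The cover has risen to 0.028 rad and stopped at 31 N, so it is caught and the blade is needed. I lower the cover, let go and rise.

{"name": "move_arm", "arguments": {
  "plan": [
    [[0, 0, -0.3, 0, 0, 0, 1], [0, 0, -0.25, 0, 0, 0, 1], [0, 0, 0, 0, 0, 0, 0.52], [0, 0, 0, 0, 0, 0, 0.52], [0, 0, 0, 0, 0, 0, 0.52], [0, 0, 0.5, 0, 0, 0, 0.52], [0, 0, 1, 0, 0, 0, 0.52], [0, 0, 1, 0, 0, 0, 0.52], [0, 0, 1, 0, 0, 0, 0.52], [0, -0.5, 1, 0, 0, -1, 0.3]]
  ]
}}

```text
time: 8.0
tcp_pos: [0.4867, -0.0778, 0.1781]
tcp_rot: [180.0, 0.0, 158.7]
ft_force: [0.0, -0.4, -0.9]
width: 0.307
grip_force: 0.0
```

{"name": "move_arm", "arguments": {
  "plan": [
    [[0, -1, 0, 0, 0, -1, 0.13], [0, -1, 0, 0, 0, -1, 0.13], [0, -1, 0, 0, 0, -1, 0.13], [0, -1, 0, 0, 0, -1, 0.13], [0, -1, 0, 0, 0, -1, 0.13], [0, -1, 0, 0, 0, -1, 0.13], [0, -1, 0, 0, 0, -1, 0.13], [0, -1, 0, 0, 0, -1, 0.13], [0, -1, 0, 0, 0, -1, 0.13], [0, -1, 0, 0, 0, -1, 0.13]]
  ]
}}

```text
time: 9.25
tcp_pos: [0.4867, -0.2788, 0.1775]
tcp_rot: [180.0, 0.0, 89.8]
ft_force: [-0.5, 0.0, 0.1]
width: 0.436
grip_force: 0.0
```

{"name": "move_arm", "arguments": {
  "plan": [
    [[0, -1, 0, 0, 0, -1, 0.13], [0, -1, 0, 0, 0, -1, 0.13], [0, -1, 0, 0, 0, -1, 0.13], [-0.15, -1, 0, 0, 0, -1, 0.13], [0, -0.4, 0, 0, 0, -1, 0.13], [0, 0, -0.5, 0, 0, -0.42, 0.13], [0, 0, -0.5, 0, 0, 0, 0.13], [0, 0, 0, 0, 0, 0, 0.13]]
  ]
}}

```text
time: 10.25
tcp_pos: [0.4833, -0.3655, 0.1561]
tcp_rot: [-179.9, -0.0, 52.9]
ft_force: [0.0, 0.3, 0.3]
width: 0.441
grip_force: 0.0
```

```bash
python3 - <<'E'
from h import *
im,d,K,T=grab("scene"); s=sense();print(s["tcp_pos"],s["tcp_rot"],s["q"])
a=cv2.resize(im[210:330,140:280],(560,480),interpolation=cv2.INTER_CUBIC)
cv2.imwrite("pics/g1.png",np.clip(a*1.8,0,255).astype(np.uint8))
E
```

```text
[ 0.48356085 -0.36576532  0.15662601] [-1.79963726e+02 -2.60530045e-03  5.28741904e+01] [-4.43417536e+01  3.14658173e+01  7.96206144e+01 -2.11260931e-03
  6.89498819e+01 -7.21518534e+00]
```

View pics/g1.png

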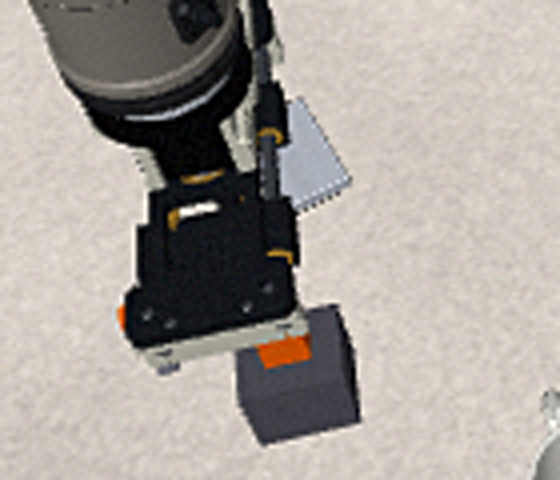

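The crop shows the gripper above the stand and the handle at about (285,350), with the lookalike and sample clear of it. I descend and grip.

{"name": "move_arm", "arguments": {
  "plan": [
    [[0, 0, -1, 0, 0, 0, 0.13], [0, 0, -1, 0, 0, 0, 0.13], [0, 0, -1, 0, 0, 0, 0.13], [0, 0, -0.8, 0, 0, 0, 0.13], [0, 0, -0.5, 0, 0, 0, 0.13], [0, 0, 0, 0, 0, 0, 0.13], [0, 0, 0, 0, 0, 0, 0.6], [0, 0, 0, 0, 0, 0, 0.9], [0, 0, 0, 0, 0, 0, 1], [0, 0, 0, 0, 0, 0, 1]]
  ],
  "squeeze": 30
}}

```text
time: 11.55
tcp_pos: [0.4839, -0.3662, 0.0712]
tcp_rot: [179.9, 0.0, 52.8]
ft_force: [-0.1, -0.1, 2.4]
width: 0.172
grip_force: 30.0
```

{"name": "move_arm", "arguments": {
  "plan": [
    [[0, 0, 0.3, 0, 0, 0, 1], [0, 0, 0.7, 0, 0, 0, 1], [0, 0, 0.7, 0, 0, 0, 1], [0, 0, 0.7, 0, 0, 0, 1]]
  ]
}}

```text
time: 12.05
tcp_pos: [0.4839, -0.3662, 0.1202]
tcp_rot: [179.9, 0.0, 52.8]
ft_force: [0.5, -0.7, -0.2]
width: 0.175
grip_force: 30.0
```

Gripped: 15.9 mm opening, and the shoulder is 11 mm below the TCP. I raise it and measure the slot more finely with averaged frames.

{"name": "move_arm", "arguments": {
  "plan": [
    [[0, 0, 1, 0, 0, 0.35, 1], [0, 0, 1, 0, 0, 1, 1], [0, 0, 1, 0, 0, 1, 1], [0, 0, 1, 0, 0, 1, 1], [0, 0, 0.5, 0, 0, 0, 1], [0, 0, 0, 0, 0, 0, 1]]
  ]
}}

```text
time: 12.8
tcp_pos: [0.4839, -0.3662, 0.2096]
tcp_rot: [179.9, 0.0, 75.7]
ft_force: [-0.5, -0.5, -1.5]
width: 0.169
grip_force: 30.0
```

```bash
python3 - <<'E'
from h import *
a=np.radians(-14.2);R=np.array([[np.cos(a),np.sin(a)],[-np.sin(a),np.cos(a)]])
print(sense()["tcp_pos"],sense()["tcp_rot"])
for n,uv in (("scene",(355,223)),("top",None)):
    fr=[grab(n) for _ in range(6)];K,T=fr[0][2:]
    im=np.mean([f[0] for f in fr],0).max(2)
    if uv is None:
        c=K@(T[:3,:3].T@(np.array([.6386,-.0095,.108])-T[:3,3]));uv=(c[:2]/c[2]).round().astype(int);print(uv)
    u,v=uv;w=im[v-9:v+10,u-10:u+11];m=np.abs(w-np.median(w)); 
    wt=np.where(m>3,1.,0);k,l,st,ce=cv2.connectedComponentsWithStats(wt.astype(np.uint8),connectivity=8)
    i=l[5:14,5:16];i=np.bincount(i[i>0]).argmax();vv,uu=np.nonzero(l==i)
    p=np.c_[uu+u-10,vv+v-9];q=ray(K,T,p,.108)[:,:2]@R.T*1000
    print(n,len(p),"box-frame mean",q.mean(0),"mid",(q.max(0)+q.min(0))/2,"ext",np.ptp(q,0))
    print("world of mid",R.T@((q.max(0)+q.min(0))/2))
    print(w.round().astype(int))
E
```

```text
[ 0.48388856 -0.36618345  0.20959173] [1.79914007e+02 4.46525562e-02 7.57149022e+01]
scene 25 box-frame mean [620.26158124 146.24816568] mid [619.43869978 147.61979781] ext [10.81841019 22.77875598]
world of mid [636.72419375  -8.84356162]
[[28 29 29 30 30 32 31 32 31 30 32 31 30 30 30 30 30 32 30 30 31]
 [28 29 32 30 32 32 32 32 32 31 30 30 30 31 31 31 31 30 32 30 31]
 [31 31 30 31 32 30 30 32 30 29 30 30 31 31 31 30 31 31 30 30 30]
 [31 31 31 31 30 31 31 30 31 30 31 31 32 30 30 31 30 29 32 30 31]
 [31 30 32 30 31 31 29 30 32 30 31 30 30 31 30 29 31 30 31 32 32]
 [30 31 31 31 30 30 30 32 31 29 31 33 34 31 31 30 30 32 31 32 31]
 [31 30 30 31 30 30 31 31 30 32 36 31 28 31 31 31 32 32 32 32 29]
 [30 29 30 30 31 29 30 31 32 36 30 25 23 20 22 31 32 31 30 29 30]
 [30 29 31 31 31 30 32 33 31 21 26 28 20 27 32 32 30 30 29 31 30]
 [30 31 31 30 30 32 35 22 27 24 70 74 36 30 31 29 29 30 30 31 32]
 [30 30 30 32 32 30 24 19 72 70 24 28 30 30 30 30 30 30 29 32 31]
 [30 30 31 32 30 30 30 24 74 36 29 30 29 30 30 30 29 31 31 31 30]
 [30 31 30 30 30 30 31 28 28 28 30 30 30 30 29 30 32 31 30 30 32]
 [
[... 1549 characters left out ...]
9  59  59  61  72  85  92  96  98  94  82  66  57  56  57  56
   56  56  56]
 [ 60  59  59  59  59  59  62  67  73  76  80  81  75  64  57  56  57  56
   56  56  57]
 [ 60  59  59  59  58  58  58  58  58  59  61  63  62  58  56  57  57  57
   56  56  56]
 [ 60  60  59  59  59  58  58  58  57  58  57  57  57  57  57  57  57  57
   57  56  56]
 [ 60  60  60  59  59  59  58  58  58  58  58  56  57  57  57  57  57  56
   56  57  56]
 [ 60  60  60  60  59  59  58  59  58  58  57  57  56  56  56  56  56  56
   56  56  57]
 [ 60  60  60  59  59  59  59  58  58  58  58  57  57  56  57  56  56  56
   56  56  56]
 [ 60  59  59  58  59  59  58  58  59  58  58  58  57  57  56  57  56  56
   56  56  56]]
```

Slot centre, averaged over the two views whose biases oppose each other: world (0.636, -0.0075). It sits in the middle of the deck in x, as it should. I carry the blade over it.

{"name": "move_arm", "arguments": {
  "plan": [
    [[0.42, 0.99, 0, 0, 0, 0, 1], [0.42, 0.99, 0, 0, 0, 0, 1], [0.42, 0.99, 0, 0, 0, 0, 1], [0.42, 0.99, 0, 0, 0, 0, 1], [0.42, 0.99, 0, 0, 0, 0, 1], [0.42, 0.99, 0, 0, 0, 0, 1], [0.42, 0.99, 0, 0, 0, 0, 1], [0.42, 0.99, 0, 0, 0, 0, 1], [0.42, 0.99, 0, 0, 0, 0, 1], [0.42, 0.99, 0, 0, 0, 0, 1]]
  ]
}}

```text
time: 14.65
tcp_pos: [0.5682, -0.1667, 0.2087]
tcp_rot: [180.0, -0.0, 75.8]
ft_force: [-0.1, 0.2, -0.6]
width: 0.175
grip_force: 30.0
```

{"name": "move_arm", "arguments": {
  "plan": [
    [[0.42, 0.99, 0, 0, 0, 0, 1], [0.42, 0.99, 0, 0, 0, 0, 1], [0.42, 0.99, 0, 0, 0, 0, 1], [0.42, 0.99, 0, 0, 0, 0, 1], [0.42, 0.99, 0, 0, 0, 0, 1], [0.42, 0.99, 0, 0, 0, 0, 1], [0.42, 0.99, 0, 0, 0, 0, 1], [0.42, 0.99, 0, 0, 0, 0, 1], [0.06, 0.12, -0.5, 0, 0, 0, 1], [0, 0, -0.8, 0, 0, 0, 1]]
  ]
}}

```text
time: 15.9
tcp_pos: [0.6361, -0.0073, 0.1819]
tcp_rot: [180.0, 0.0, 75.9]
ft_force: [1.2, 1.0, -1.0]
width: 0.173
grip_force: 30.0
```

{"name": "move_arm", "arguments": {
  "plan": [
    [[0, 0, 0, 0, 0, 0, 1], [0, 0, 0, 0, 0, 0, 1]]
  ]
}}

```text
time: 16.15
tcp_pos: [0.636, -0.0079, 0.1826]
tcp_rot: [-180.0, 0.0, 75.8]
ft_force: [0.6, -0.4, -0.6]
width: 0.175
grip_force: 30.0
```

```bash
python3 - <<'E'
from h import *
im,d,K,T=grab("scene"); s=sense();print(s["tcp_pos"],s["tcp_rot"],s["ft_force"])
c=K@(T[:3,:3].T@(s["tcp_pos"]-[0,0,.065]-T[:3,3]));c=c[:2]/c[2]
c2=K@(T[:3,:3].T@(s["tcp_pos"]-[0,0,.011]-T[:3,3]));c2=c2[:2]/c2[2]
a=cv2.resize(im[185:245,320:395],(750,600),interpolation=cv2.INTER_CUBIC)
print("tip px",(c-[320,185])*10+5,"shoulder",(c2-[320,185])*10+5)
cv2.imwrite("pics/p1.png",np.clip(a*2.2,0,255).astype(np.uint8))
E
```

```text
[ 0.63617144 -0.00783823  0.18303727] [1.79967620e+02 3.43614449e-04 7.57968139e+01] [ 0.72954107  0.08617582 -0.51187493]
tip px [356.24208195 350.33223154] shoulder [371.544488   213.72839777]
```

View pics/p1.png

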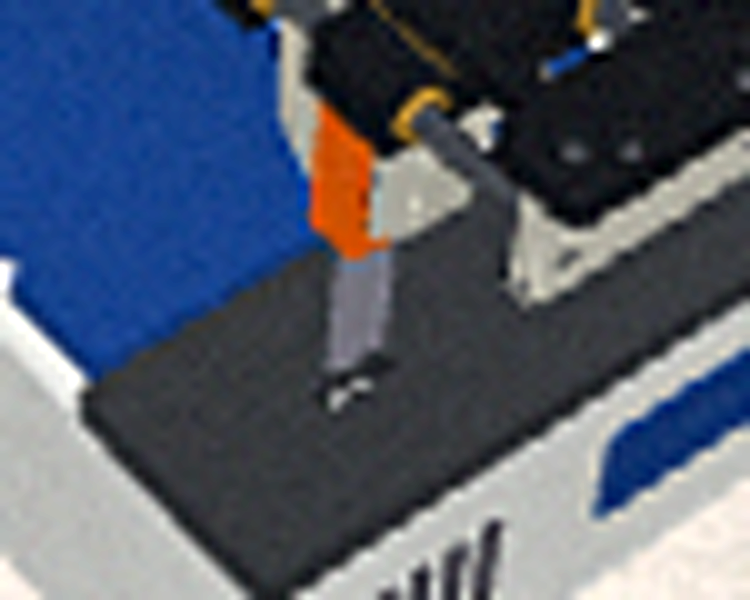

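The blade tip, at about (356,358) in the crop, is 10 mm above the slot at about (357,382). It projects onto the slot within about 1 mm, so I lower it gently.

{"name": "move_arm", "arguments": {
  "plan": [
    [[0, 0, -0.3, 0, 0, 0, 1], [0, 0, -0.2, 0, 0, 0, 1], [0, 0, -0.15, 0, 0, 0, 1], [0, 0, 0, 0, 0, 0, 1]]
  ]
}}

```text
time: 16.7
tcp_pos: [0.6359, -0.0072, 0.1694]
tcp_rot: [-180.0, 0.0, 75.8]
ft_force: [0.4, -0.5, -0.1]
width: 0.176
grip_force: 30.0
```

{"name": "move_arm", "arguments": {
  "plan": [
    [[0, 0, -0.1, 0, 0, 0, 1], [0, 0, -0.1, 0, 0, 0, 1], [0, 0, 0, 0, 0, 0, 1]]
  ]
}}

```text
time: 17.08
tcp_pos: [0.636, -0.0072, 0.1655]
tcp_rot: [-180.0, 0.0, 75.8]
ft_force: [-0.2, -0.3, -0.9]
width: 0.172
grip_force: 30.0
```

The tip is 7 mm below the deck with no force, so it is in. I go on down.

{"name": "move_arm", "arguments": {
  "plan": [
    [[0, 0, -0.3, 0, 0, 0, 1], [0, 0, -0.3, 0, 0, 0, 1], [0, 0, -0.3, 0, 0, 0, 1], [0, 0, -0.3, 0, 0, 0, 1], [0, 0, 0, 0, 0, 0, 1]]
  ]
}}

```text
time: 17.7
tcp_pos: [0.6357, -0.0072, 0.141]
tcp_rot: [-179.9, 0.0, 75.8]
ft_force: [0.2, -0.5, -0.5]
width: 0.168
grip_force: 30.0
```

{"name": "move_arm", "arguments": {
  "plan": [
    [[0, 0, -0.3, 0, 0, 0, 1], [0, 0, -0.3, 0, 0, 0, 1], [0, 0, -0.2, 0, 0, 0, 1], [0, 0, -0.2, 0, 0, 0, 1], [0, 0, 0, 0, 0, 0, 1]]
  ]
}}

```text
time: 18.32
tcp_pos: [0.6361, -0.0072, 0.1215]
tcp_rot: [-180.0, 0.0, 75.8]
ft_force: [0.7, -0.6, 0.9]
width: 0.171
grip_force: 30.0
```

{"name": "move_arm", "arguments": {
  "plan": [
    [[0, 0, -0.12, 0, 0, 0, 1], [0, 0, 0, 0, 0, 0, 1]]
  ]
}}

```text
time: 18.58
tcp_pos: [0.6362, -0.0072, 0.1193]
tcp_rot: [180.0, 0.0, 75.8]
ft_force: [2.6, -0.7, 0.4]
width: 0.171
grip_force: 30.0
```

{"name": "move_arm", "arguments": {
  "plan": [
    [[0, 0, -0.1, 0, 0, 0, 1], [0, 0, 0, 0, 0, 0, 1]]
  ]
}}

```text
time: 18.82
tcp_pos: [0.6363, -0.0072, 0.1192]
tcp_rot: [179.9, -0.0, 75.9]
ft_force: [-1.6, -0.3, 10.7]
width: 0.176
grip_force: 30.0
```

The shoulder rests on the deck (10.7 N). I release, rise and return to the bar.

{"name": "move_arm", "arguments": {
  "plan": [
    [[0, 0, 0, 0, 0, 0, 0.3], [0, 0, 0, 0, 0, 0, 0.3], [0, 0, 0.2, 0, 0, 0, 0.3], [0, 0, 0.8, 0, 0, 0, 0.3], [0, 0, 1, 0, 0, 0, 0.3], [0, 0, 1, 0, 0, 0, 0.3], [0, 0, 1, 0, 0, 0, 0.3], [-0.57, -0.23, 1, 0, 0, 1, 0.52], [-0.57, -0.23, 0.5, 0, 0, 1, 0.52], [-0.57, -0.23, 0, 0, 0, 1, 0.52]]
  ]
}}

```text
time: 20.08
tcp_pos: [0.6022, -0.0212, 0.2298]
tcp_rot: [179.8, 0.1, 96.7]
ft_force: [-0.1, -0.5, 0.4]
width: 0.241
grip_force: 0.0
```

{"name": "move_arm", "arguments": {
  "plan": [
    [[-0.57, -0.23, 0, 0, 0, 1, 0.52], [-0.57, -0.23, 0, 0, 0, 1, 0.52], [-0.57, -0.23, 0, 0, 0, 1, 0.52], [-0.57, -0.23, 0, 0, 0, 1, 0.52], [-0.57, -0.23, 0, 0, 0, 1, 0.52], [-0.57, -0.23, 0, 0, 0, 1, 0.52], [-0.57, -0.23, 0, 0, 0, 1, 0.52], [-0.57, -0.23, 0, 0, 0, 1, 0.52], [-0.57, -0.23, 0, 0, 0, 1, 0.52], [-0.57, -0.23, 0, 0, 0, 1, 0.52]]
  ]
}}

```text
time: 21.32
tcp_pos: [0.4877, -0.0672, 0.2286]
tcp_rot: [180.0, 0.1, 165.5]
ft_force: [0.1, 0.2, 0.2]
width: 0.239
grip_force: 0.0
```

{"name": "move_arm", "arguments": {
  "plan": [
    [[-0.05, 0, -1, 0, 0, 0.08, 0.52], [0, 0, -1, 0, 0, 0, 0.52], [0, 0, -1, 0, 0, 0, 0.52], [0, 0, 0, 0, 0, 0, 0.52]]
  ]
}}

```text
time: 21.82
tcp_pos: [0.4864, -0.0668, 0.1672]
tcp_rot: [180.0, -0.1, 165.8]
ft_force: [0.2, 0.1, 1.4]
width: 0.244
grip_force: 0.0
```

```bash
python3 - <<'E'
from h import *
im,d,K,T=grab("scene"); s=sense();print(s["tcp_pos"],s["tcp_rot"],s["ft_force"],s["width"],s["time"])
a=cv2.resize(im[130:250,270:410],(560,480),interpolation=cv2.INTER_CUBIC)
cv2.imwrite("pics/b2.png",np.clip(a*1.8,0,255).astype(np.uint8))
E
```

```text
[ 0.48700502 -0.06703898  0.16808676] [1.79994897e+02 1.02492904e-02 1.65781070e+02] [-0.86554276  0.36205487  0.69474876] 0.24079460140720124 21.875
```

View pics/b2.png

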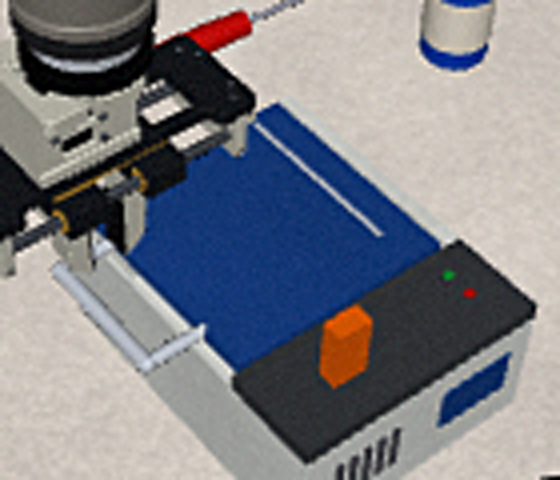

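The blade stands upright in the slot, handle at about (345,345) in the crop, and the fingers are over the bar. I descend, grip and make a cautious first lift.

{"name": "move_arm", "arguments": {
  "plan": [
    [[0, 0, -0.9, 0, 0, 0, 0.52], [0, 0, -0.9, 0, 0, 0, 0.52], [0, 0, -0.9, 0, 0, 0, 0.52], [0, 0, -0.6, 0, 0, 0, 0.52], [0, 0, -0.4, 0, 0, 0, 0.52], [0, 0, -0.3, 0, 0, 0, 0.52], [0, 0, 0, 0, 0, 0, 0.8], [0, 0, 0, 0, 0, 0, 1], [0, 0, 0, 0, 0, 0, 1], [0, 0, 0, 0, 0, 0, 1]]
  ],
  "squeeze": 25
}}

```text
time: 23.12
tcp_pos: [0.487, -0.0673, 0.0875]
tcp_rot: [-180.0, 0.0, 165.8]
ft_force: [-0.6, -3.4, -0.9]
width: 0.116
grip_force: 25.0
```

{"name": "move_arm", "arguments": {
  "plan": [
    [[0, 0.01, 0.3, 0, 0, 0, 1], [0.01, 0.02, 0.3, 0, 0, 0, 1], [0, 0, 0, 0, 0, 0, 1]]
  ]
}}

```text
time: 23.5
tcp_pos: [0.487, -0.067, 0.1]
tcp_rot: [-179.9, 0.0, 165.8]
ft_force: [-1.4, -6.3, -1.2]
width: 0.121
grip_force: 25.0
```

Up 12.5 mm at low force, so the catch is free. I follow the arc.

{"name": "move_arm", "arguments": {
  "plan": [
    [[0, 0.02, 0.29, 0, 0, 0, 1], [0.03, 0.1, 0.88, 0, 0, 0, 1], [0.04, 0.17, 0.87, 0, 0, 0, 1], [0.06, 0.24, 0.86, 0, 0, 0, 1], [0.08, 0.3, 0.83, 0, 0, 0, 1], [0.09, 0.37, 0.8, 0, 0, 0, 1], [0, 0, 0, 0, 0, 0, 1]]
  ]
}}

```text
time: 24.38
tcp_pos: [0.493, -0.0434, 0.1919]
tcp_rot: [-179.8, 0.1, 165.8]
ft_force: [-3.4, -9.9, 2.1]
width: 0.123
grip_force: 25.0
```

{"name": "move_arm", "arguments": {
  "plan": [
    [[0.11, 0.43, 0.78, 0, 0, 0, 1], [0.12, 0.49, 0.74, 0, 0, 0, 1], [0.14, 0.54, 0.69, 0, 0, 0, 1], [0, 0, 0, 0, 0, 0, 1]]
  ]
}}

```text
time: 24.88
tcp_pos: [0.5003, -0.0149, 0.2369]
tcp_rot: [-179.8, 0.2, 165.8]
ft_force: [-5.4, -11.8, 8.7]
width: 0.12
grip_force: 25.0
```

{"name": "move_arm", "arguments": {
  "plan": [
    [[0.15, 0.6, 0.64, 0, 0, 0, 1], [0.16, 0.64, 0.6, 0, 0, 0, 1], [0.17, 0.69, 0.54, 0, 0, 0, 1], [0, 0, 0, 0, 0, 0, 1], [0, 0, 0, 0, 0, 0, 1]]
  ]
}}

```text
time: 25.5
tcp_pos: [0.5101, 0.0238, 0.2726]
tcp_rot: [-179.8, 0.2, 165.8]
ft_force: [-4.1, -9.3, 12.2]
width: 0.122
grip_force: 25.0
```

```bash
python3 - <<'E'
from h import *
im,d,K,T=grab("scene"); s=sense();print(s["tcp_pos"],s["tcp_rot"],s["ft_force"],s["width"],s["grip_force"],s["time"])
a=cv2.resize(im[90:270,250:430],(600,600),interpolation=cv2.INTER_CUBIC)
cv2.imwrite("pics/e.png",np.clip(a*1.8,0,255).astype(np.uint8))
E
```

```text
[0.51014074 0.0236965  0.27257943] [-179.82177456    0.23786069  165.76871783] [-4.85860758 -8.81145831 12.71267943] 0.11902385659932863 25.005152821540833 25.55
```

View pics/e.png

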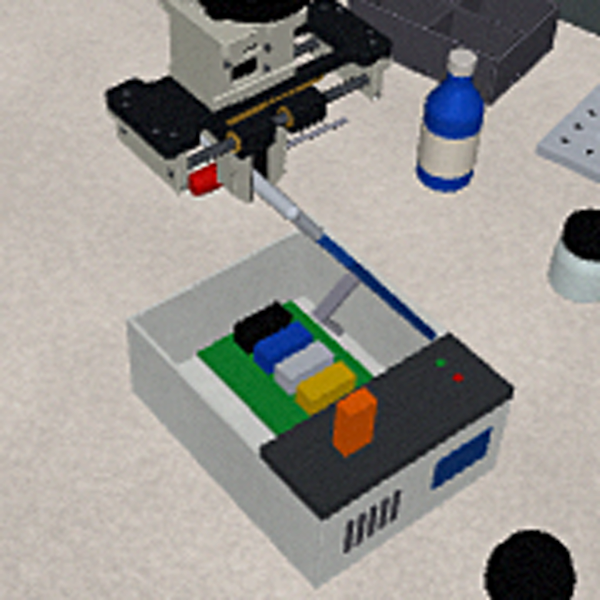

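The picture shows the cover held open at about 0.97 rad by the fingers at about (250,180). The blade stands in the slot at (355,420), and the bottle, driver and lens, the bystanders in this crop, look undisturbed. I hand in.

```bash
python3 -c "
from station import *
print(hand_in())"
```

```text
the job is handed in; nothing more can be done
None
```

The tug showed the cover was caught, so I pushed the blade into the slot until its shoulder rested on the deck; the cover is now held open at about 0.97 rad, and the job was handed in at about 25.6 s (no verdict was returned).

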